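# Set out the watch bench for fitting hands

### The job

Set out the bench: stand the movement holder in the middle of the round steel block and put the aluminium dust cover over it, down on the block; stand the loupe straight behind the block (towards the far long edge of the mat and square to it), leaving a gap of about 3 cm between them. Lay the larger white die flat on the mat exactly midway between the centres of the block and the parts tray, and the smaller die centred on top of it. Do not shift the tweezers or the screwdriver, and leave everything upright and still.

Things in the scene. Friction and masses are not known exactly. Their poses are not given: they have to be found in the camera images.
- mat: the thin beige bench mat, fixed, 360 mm deep (its x) by 700 mm wide (its y), 3 mm thick; origin at the centre of its underside, on the bench top; its top is 3 mm above that and everything else stands on it. Its x axis points away from the robot ('behind', towards the far long edge), y to the robot's left; it may lie turned by up to 9 degrees
- block: the round dark steel bench block, a flat disc 96 mm in diameter and 15 mm high, fixed on the mat; origin at the centre of its underside; its x and y axes are parallel to the mat's
- tray: the open rectangular cream parts tray with little gears in it, 100 mm (its x) by 80 mm (its y), 20 mm high, fixed on the mat 210 to 220 mm to the left or to the right of the block (centre to centre, along the mat's y); origin at the centre of its underside
- holder: the movement holder carrying a watch movement with a white dial: a grey cylinder 42 mm in diameter, 20 mm high (23 mm with the dial), with two brass clamp screws (8 mm thick, 12 mm above the underside) sticking out both ways along its x axis to 24.5 mm from its centre; grip it across y, clear of the screws. Origin at the centre of its underside; 0.11 to 0.2 kg; loose
- cover: the dust cover: an upside-down aluminium cup, 68 mm in diameter at its lower, open rim, 64 mm at the top, 36 mm high, wall and top 3 mm (inside at least 58 mm wide, 33 mm high); black knob on top, 16 mm in diameter, from 36 to 60 mm above the rim; lift it by the knob. Origin at the centre of the rim's underside; 0.07 to 0.12 kg; loose
- loupe: the black eye loupe standing on its wide end: 36 mm in diameter up to 12 mm high, tapering to 28 mm from 24 mm height to its top at 40 mm. Origin at the centre of its underside; 0.03 to 0.054 kg; loose
- die_large: the larger white plastic press die, a disc 42 mm in diameter and 16 mm high. Origin at the centre of its underside; 0.045 to 0.08 kg; loose
- die_small: the smaller white plastic press die, a disc 28 mm in diameter and 16 mm high. Origin at the centre of its underside; 0.02 to 0.04 kg; loose
- tweezers: brass tweezers lying loose on the mat at one side, 120 mm long (along their y), about 12 mm wide and 8 mm high, origin at the middle, underside; not to be moved
- screwdriver: a small aluminium watch screwdriver lying loose on the mat at one side, about 115 mm long (along its y), 12 mm thick at most, origin on its underside near the middle; not to be moved
Things that resemble listed ones, but are neither listed nor needed, are in the scene too. Leave any orange look-alike of the die_small alone.

How it is judged:
By the outcome, as a careful person would: the job done as asked, in the order asked, and still so for the second after the job is handed in, with the robot touching nothing.
It also fails if it takes over 122 s, if anything falls off the work surface, if the arm or the gripper's body presses on something with over 40 N, if the wrist force passes 120 N, or if a joint passes its speed limit or range.

### The arm

A 6-joint arm with a two-finger parallel gripper is mounted at the origin on the work surface. World frame = base frame: x ahead of the robot, y to its left, z up, the work surface at z = 0. Lengths are in m, angles in rad, forces in N, time in s.
With the tool pointing down it reaches from about 0.35 to 0.725 m from the base axis. Payload 6 kg.
Tool frame: the origin (TCP) lies at the very end of the fingers, on their centre line; the grasp point (between the pads) lies 19 mm behind it (arm.grip_point_offset is the distance from the TCP to the grasp point, in m); z points along the fingers, y is the line along which they close (so a half turn about z gives the same grasp; the last joint's range is limited). The gripper opens to 85 mm and grips with 20 to 120 N. Pads are 22 mm wide; open, the fingers measure 114 mm over their backs; the gripper's body (76 mm by 85 mm) begins 54 mm behind the grasp point. The pads swing forward as they close: fully open they stand 13 mm farther back than shut.
Start: joints at [-0.797, 0.04, 0.085, 0, -1.615, -0.334], TCP at [0.255, -0.543, 0.231] pointing down, gripper open.
Joint ranges: [-2.56, 2.56], [-1.29, 2.01], [-1.08, 1.49], [-3.29, 1.98], [-2.81, -0.18], [-2.99, 2.99]. Speed limits (rad/s): [2.57, 2.57, 3.01, 3.14, 3.14, 3.14].

### API

Orientations are given as a 3x3 rotation matrix whose columns are the frame's x, y, z axes.
In Python, from cell import arm gives the robot as it stands. The module is installed in compiled form; this text tells all that it offers. Calls block until the motion is done:
- arm.move_pose(position, orientation): joint-space move of the TCP to a pose.
- arm.move_linear(position, ori=None, feed=0.15, guard=None): straight line of the TCP; ori=None keeps the orientation; feed is the mean speed in m/s. With guard (N) it stops when the force on the tool has changed by that much, and returns True; else False.
- arm.movej(angles): joint-space move.
- arm.gripper_to(opening): finger opening in m; the grip force is fixed at half the most; returns when the fingers have stopped.
- arm.pause(seconds).
- arm.ik(position, orientation): joint angles nearest the present ones, or None.
- arm.get_image(name): name is "scene" or "side" or "wrist"; returns a dict with "color" (400x640x3 uint8, blue, green, red), "intrinsics" (3x3 intrinsics, pixels), "k1" (the pictures are not rectified: a ray, as slopes to the right and down, at radius r is drawn at 1 + k1 r^2 times it, then the intrinsics apply), "origin" and "orientation" of the camera in the world. Camera axes: x right, y down, z forward; pixel columns grow to the right and rows downward; lengths in m; the calibration is good to about 2 mm. A picture is of the moment at which its call begins. There is no depth.
A pose or a line that the arm cannot do raises arm.IKError and nothing moves.
- arm.close_job(): hands the job in; it is judged then, once.
Trained networks look in a picture, given as the dict that the camera call returned (one of the last four; its "shot" number tells which), for a name from the list of things; names that differ only in an ending like _2 or _b are one class to them, and where a whole thing is asked for, a point or a joint stands for the part that bears it (a point fixed in the world has none). Each returns a list of dicts, best first, with "confidence" (0 to 1); they miss things now and then, are a little off and sometimes report something else, mostly with a low value. They report only what shows in the picture. A call takes as long as a camera call. They do not tell look-alikes from the thing itself.
- arm.find_in(picture, label): "extent" ([left, top, right, bottom] in pixels, round what is visible of it).
- arm.pinpoint(picture, label): "uv" ([column, row] in pixels: a listed point, or the origin of a listed thing).
Readings, each from a call of its own:
- arm.current_t(): time.
- arm.current_joint_positions(): joint angles.
- arm.current_joint_vel(): joint speeds.
- arm.current_joint_efforts(): joint torques, N m.
- arm.current_position(): TCP position.
- arm.current_tcp_rot(): TCP orientation.
- arm.current_wrist_force(): force on the tool from outside, world axes, zero at the start.
- arm.current_ft_torque(): the same for the moment, N m.
- arm.current_opening(): finger opening in m.
- arm.current_finger_force(): force on a finger pad.
Only numpy, scipy, OpenCV 4.12 (cv2) and the standard library are available. Lean on these libraries where they do the work, as an engineer would, in place of code of your own. Each camera call takes 0.05 s, during which the arm holds its last target. There are 200 camera calls.

## Working session

There is one attempt and no reset: what is moved stays moved. The work goes in short steps, each a Python script; the robot and the scene stay as the last script left them, time stands still between calls to the robot, and variables do not carry over. Pictures are saved under pics/ and viewed, at most 14 in all, crops included, and the job is handed in when it is done.

```bash
mkdir -p pics; cat > h.py <<'E'
import numpy as np, cv2
from cell import arm
def ray(p,uv):
    K=np.array(p["intrinsics"]);k=p["k1"]
    d=np.array([(uv[0]-K[0,2])/K[0,0],(uv[1]-K[1,2])/K[1,1]]);u=d.copy()
    for _ in range(30): u=d/(1+k*(u@u))
    return np.array(p["orientation"])@np.array([u[0],u[1],1.])
def at(p,uv,z):
    o=np.array(p["origin"]);r=ray(p,uv);return o+r*(z-o[2])/r[2]
def proj(p,X):
    K=np.array(p["intrinsics"]);c=np.array(p["orientation"]).T@(np.asarray(X,float)-np.array(p["origin"]))
    s=c[:2]/c[2];s=s*(1+p["k1"]*(s@s));return np.array([K[0,0]*s[0]+K[0,2],K[1,1]*s[1]+K[1,2]])
E
python3 - <<'E'
from h import *
N="mat block tray holder cover loupe die_large die_small tweezers screwdriver".split()
Z=dict(mat=0)
for c in ["scene","side","wrist"]:
    p=arm.get_image(c);cv2.imwrite(f"pics/{c}0.png",p["color"])
    print(c,np.round(p["origin"],3),np.round(np.array(p["orientation"])[:,2],2),p["k1"])
    for n in N:
        f=arm.find_in(p,n);q=arm.pinpoint(p,n)
        print(n,[(round(a["confidence"],2),np.round(a["extent"]).astype(int).tolist()) for a in f[:4]],
          [(round(a["confidence"],2),np.round(a["uv"],1).tolist(),np.round(at(p,a["uv"],Z.get(n,.003))[:2],4).tolist()) for a in q[:4]])
print(arm.current_t(),np.round(arm.current_tcp_rot(),2).tolist())
E
```

```text
scene [0.892 0.421 0.687] [-0.42 -0.48 -0.77] 0.02078522715313745
mat [(0.83, [151, 99, 545, 400])] [(0.93, [319.1, 224.1], [0.5506, 0.0333])]
block [(0.67, [256, 172, 306, 209])] [(0.58, [281.5, 192.7], [0.5569, -0.0713])]
tray [(0.92, [316, 232, 390, 295])] [(0.69, [353.1, 266.5], [0.5682, 0.1425])]
holder [(0.75, [314, 151, 335, 171])] [(0.91, [325.1, 162.9], [0.4381, -0.0762])]
cover [] [(0.93, [233.6, 154.8], [0.5675, -0.2204])]
loupe [(0.83, [389, 316, 414, 350])] [(0.67, [400.9, 336.2], [0.5996, 0.2818])]
die_large [(0.95, [400, 222, 425, 244]), (0.66, [214, 133, 246, 173])] [(0.82, [408.1, 237.2], [0.45, 0.1635])]
die_small [(0.67, [360, 190, 370, 205]), (0.55, [272, 242, 287, 261]), (0.25, [313, 149, 334, 170])] [(0.81, [280.3, 252.5], [0.645, 0.0371]), (0.73, [366.1, 197.8], [0.4411, 0.047])]
tweezers [(0.67, [254, 120, 285, 147])] [(0.74, [269.8, 137.0], [0.4766, -0.2144])]
screwdriver [(0.61, [427, 278, 486, 328])] [(0.76, [450.6, 301.8], [0.4947, 0.2954])]
side [0.218 0.551 0.595] [ 0.36 -0.65 -0.67] -0.0794936384770245
mat [(0.96, [115, 122, 441, 400])] [(0.8, [308.1, 2
[... 488 characters left out ...]
ge [(0.66, [301, 267, 326, 288])] [(0.79, [308.5, 279.5], [0.4514, 0.1716])]
die_small [(0.46, [336, 228, 355, 246]), (0.45, [259, 194, 275, 206])] [(0.59, [266.5, 201.7], [0.6419, 0.0382]), (0.51, [340.5, 235.6], [0.4529, 0.0442])]
tweezers [(0.51, [378, 154, 394, 180])] [(0.44, [390.2, 164.8], [0.4595, -0.2333])]
screwdriver [(0.64, [225, 294, 268, 350])] [(0.93, [252.3, 323.1], [0.4849, 0.2968])]
wrist [ 0.195 -0.569  0.373] [ 0.24  0.11 -0.97] -0.054071861924380266
mat [(0.92, [506, 382, 545, 400])] []
block [] []
tray [] []
holder [] []
cover [] []
loupe [] []
die_large [] []
die_small [] []
tweezers [] []
screwdriver [] []
3.15 [[-0.9, -0.43, -0.0], [-0.43, 0.9, 0.0], [0.0, 0.0, -1.0]]
```

View pics/scene0.png

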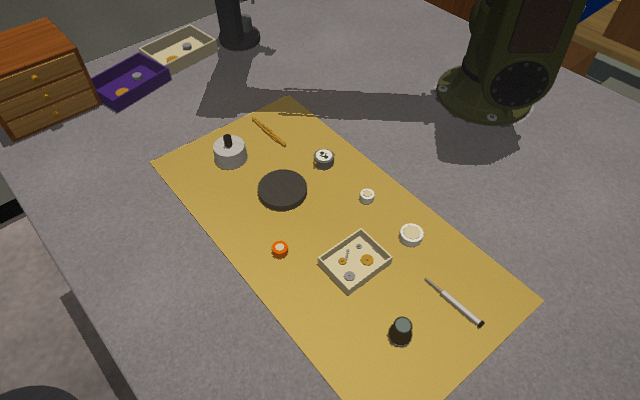

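View pics/side0.png

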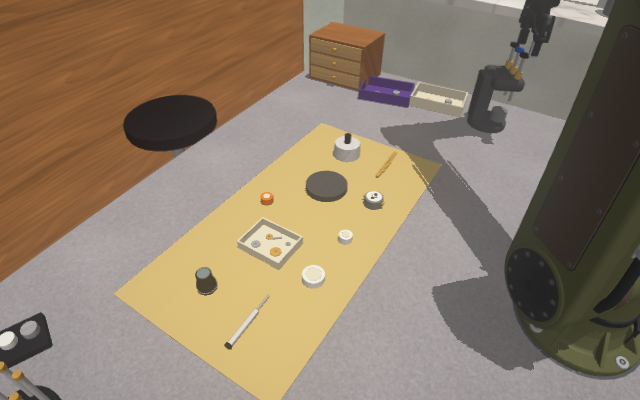

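Scene picture: holder (324,158), block (282,190), cover (230,150), loupe (401,332), large die (411,235), tray (354,262). Small-die candidates are the white one at (367,196) and the orange look-alike at (280,249). I choose the white one. Next come closer wrist views and the mat edges.

```bash
cat >> h.py <<'E'
def R(yaw):  # tool down; closing line y at yaw from world y
    c,s=np.cos(yaw),np.sin(yaw);return np.array([[-c,-s,0],[-s,c,0],[0,0,-1.]])
E
python3 - <<'E'
from h import *
for c in ["scene","side"]:
    p=arm.get_image(c);hsv=cv2.cvtColor(p["color"],cv2.COLOR_BGR2HSV)
    m=cv2.inRange(hsv,(15,90,90),(32,255,255));m=cv2.morphologyEx(m,cv2.MORPH_CLOSE,np.ones((9,9)))
    C=max(cv2.findContours(m,cv2.RETR_EXTERNAL,cv2.CHAIN_APPROX_NONE)[0],key=cv2.contourArea)[:,0]
    C=C[(C[:,0]>2)&(C[:,0]<637)&(C[:,1]>2)&(C[:,1]<397)]
    P=np.array([at(p,u,.003)[:2] for u in C.astype(float)])
    for s in (1,-1):
        Q=P[(s*(P[:,0]-.545)>.12)&(abs(P[:,1]-.03)<.25)]
        for _ in range(5):
            a=np.polyfit(Q[:,1],Q[:,0],1);r=Q[:,0]-np.polyval(a,Q[:,1]);Q=Q[abs(r)<max(.0015,2*r.std())]
        print(c,"edge",s,"yaw",-np.arctan(a[0]),a,len(Q),r.std())
N="block tray holder cover loupe die_large die_small tweezers screwdriver".split()
for i,(x,y) in enumerate([(.50,-.12),(.50,.15)]):
    arm.move_pose([x,y,.27],R(0));p=arm.get_image("wrist");cv2.imwrite(f"pics/w{i}.png",p["color"])
    if i==0: print(np.round(np.array(p["orientation"])[:,2],2),np.array(p["origin"]),p["intrinsics"])
    for n in N:
        print(n,[(round(a["confidence"],2),np.round(a["uv"],1).tolist(),np.round(at(p,a["uv"],.018 if 0 else .003)[:2],4).tolist()) for a in arm.pinpoint(p,n)[:3]],[np.round(a["extent"]).astype(int).tolist() for a in arm.find_in(p,n)[:2]])
print(arm.current_t())
E
```

```text
scene edge 1 yaw -0.03821434076938506 [0.03823295 0.72227321] 205 0.0003887803243255891
scene edge -1 yaw -0.03632156598345035 [0.03633755 0.36358603] 176 0.0005768402339931481
side edge 1 yaw -0.03796412095922738 [0.03798237 0.71794196] 144 0.0007075442040976089
side edge -1 yaw -0.035947679017821234 [0.03596317 0.36138343] 166 0.0004945824351631572
[ 0.26 -0.   -0.97] [ 0.43275993 -0.11859341  0.41158543] [[350.47078831   0.         322.51726708]
 [  0.         350.47078831 197.96435547]
 [  0.           0.           1.        ]]
block [(0.94, [360.4, 207.2], [0.5549, -0.0726])] [[323, 168, 402, 248]]
tray [(0.9, [529.4, 214.0], [0.5641, 0.1395])] [[495, 173, 585, 259]]
holder [(0.8, [362.9, 109.2], [0.4389, -0.0728])] [[344, 84, 379, 132]]
cover [] [[213, 195, 274, 260], [494, 173, 585, 257]]
loupe [(0.63, [627.1, 238.9], [0.5989, 0.2799])] [[614, 228, 640, 258]]
die_large [(0.69, [564.9, 118.7], [0.4471, 0.1654])] [[550, 102, 591, 135]]
die_small [] [[458, 99, 487, 124]]
tweezers [(0.66, [230.7, 138.3], [0.4715, -0.2252])] [[180, 130, 278, 144], [342, 85, 378, 134]]
screwdriver [
[... 216 characters left out ...]
, 0.1379])] [[279, 172, 351, 257]]
holder [(0.94, [126.5, 108.3], [0.4366, -0.0749])] [[98, 86, 141, 132]]
cover [(0.75, [39.2, 218.0], [0.5702, -0.2108])] [[2, 197, 64, 259], [1, 131, 56, 145]]
loupe [(0.6, [424.7, 241.5], [0.6005, 0.2796])] [[412, 229, 451, 256]]
die_large [(0.59, [36.7, 219.8], [0.5726, -0.2148]), (0.55, [337.9, 116.3], [0.4473, 0.1687])] [[320, 97, 356, 134]]
die_small [(0.8, [232.8, 110.4], [0.4403, 0.0489]), (0.68, [235.6, 272.6], [0.6435, 0.0389]), (0.28, [123.2, 109.6], [0.438, -0.079])] [[220, 97, 246, 123], [224, 265, 247, 285]]
tweezers [(0.56, [11.0, 139.4], [0.4701, -0.2267])] []
screwdriver [(0.63, [446.4, 158.1], [0.495, 0.2974])] [[401, 153, 498, 161]]
7.9833
```

View pics/w0.png

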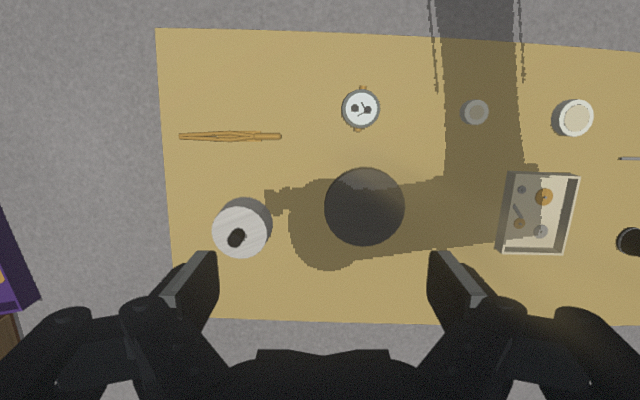

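View pics/w1.png

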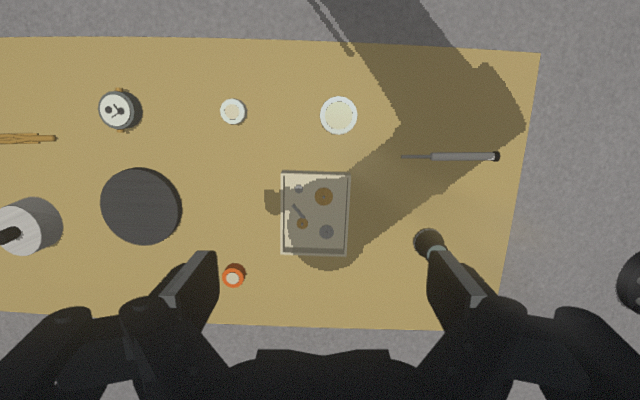

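Wrist views: they match the scene picture. Holder at (361,108) with its screws nearly along x, block (364,207), cover (242,230). White small die at (232,111), orange look-alike at (233,276), large die (338,116). Next I refine by silhouette fitting with the known shapes.

```bash
cat >> h.py <<'E'
from scipy.optimize import minimize
SH=dict(block=[[(.048,0),(.048,.015)]],holder=[[(.021,0),(.021,.020),(.017,.023)]],
 cover=[[(.034,0),(.032,.036)],[(.008,.036),(.008,.060)]],loupe=[[(.018,0),(.018,.012),(.014,.024),(.014,.040)]],
 die_large=[[(.021,0),(.021,.016)]],die_small=[[(.014,0),(.014,.016)]])
SH['tray']=None
T=np.linspace(0,2*np.pi,48,endpoint=False)
def sil(p,name,x,y,z0,sc=8,yaw=-.037):
    m=np.zeros((400,640),np.uint8)
    if name=='tray':
        c,s=np.cos(yaw),np.sin(yaw)
        parts=[[(x+c*a-s*b,y+s*a+c*b,z0+z) for a in(-.05,.05) for b in(-.04,.04) for z in(0,.02)]]
    else: parts=[[(x+r*np.cos(t),y+r*np.sin(t),z0+z) for r,z in q for t in T] for q in SH[name]]
    for q in parts:
        u=np.array([proj(p,X) for X in q],np.float32)
        cv2.fillConvexPoly(m,np.round(cv2.convexHull(u)*16).astype(np.int32),255,shift=4)
    return m
def fit(p,name,x,y,z0=.003,tex=False):
    """fit silhouette at (x,y) to low-saturation pixels; returns x,y,iou"""
    s0=sil(p,name,x,y,z0);roi=cv2.dilate(s0,np.ones((15,15)))>0
    if s0[roi].sum()==0: return None
    S=cv2.cvtColor(p["color"],cv2.COLOR_BGR2HSV)[...,1]
    th,_=cv2.threshold(S[roi][:,None],0,255,cv2.THRESH_BINARY+cv2.THRESH_OTSU)
    M=((S<th)&roi).astype(np.uint8)
    if name=='tray':  # interior gears
        M=cv2.morphologyEx(M,cv2.MORPH_CLOSE,np.ones((25,25)))*roi.astype(np.uint8)
    M=cv2.morphologyEx(M,cv2.MORPH_CLOSE,np.ones((5,5)))
    def cost(v):
        s=cv2.GaussianBlur(sil(p,name,v[0],v[1],z0),(3,3),0)/255.
        return 1-np.minimum(s,M)[roi].sum()/np.maximum(s,M)[roi].sum()
    r=minimize(cost,[x,y],method='Nelder-Mead',options=dict(initial_simplex=[[x-.004,y-.003],[x+.005,y-.002],[x,y+.005]],xatol=1e-4,fatol=1e-4))
    return round(r.x[0],4),round(r.x[1],4),round(1-r.fun,3)
E
python3 - <<'E'
from h import *
G=dict(block=(.556,-.072),tray=(.564,.140),holder=(.438,-.0745),cover=(.569,-.2155),loupe=(.5995,.2805),die_large=(.448,.167),die_small=(.4405,.0475))
P=[("w1",arm.get_image("wrist")),("scene",arm.get_image("scene")),("side",arm.get_image("side"))]
arm.move_pose([.50,-.09,.27],R(0));P.append(("w0",arm.get_image("wrist")))
for n,g in G.items(): print(n,[(k,fit(p,n,*g)) for k,p in P])
p=P[-1][1]
u=proj(p,(.438,-.0745,.015));x,y=int(u[0]),int(u[1]);print(u)
c=p["color"][y-45:y+45,x-45:x+45];a=cv2.resize(c,(540,540),interpolation=cv2.INTER_NEAREST)
q=P[1][1];u=proj(q,(.4405,.0475,.011));i,j=int(u[0]),int(u[1]);b=cv2.resize(q["color"][j-22:j+23,i-10:i+11],(252,540))
cv2.imwrite("pics/c0.png",np.hstack([a,b]));print(x-45,y-45,arm.current_t())
E
```

```text
block [('w1', (np.float64(0.5524), np.float64(-0.0684), np.float64(0.926))), ('scene', (np.float64(0.5548), np.float64(-0.0729), np.float64(0.914))), ('side', (np.float64(0.5528), np.float64(-0.0738), np.float64(0.897))), ('w0', (np.float64(0.553), np.float64(-0.0697), np.float64(0.932)))]
tray [('w1', (np.float64(0.5607), np.float64(0.1408), np.float64(0.963))), ('scene', (np.float64(0.5608), np.float64(0.1384), np.float64(0.952))), ('side', (np.float64(0.5601), np.float64(0.1387), np.float64(0.941))), ('w0', (np.float64(0.5601), np.float64(0.1412), np.float64(0.962)))]
holder [('w1', (np.float64(0.4381), np.float64(-0.0765), np.float64(0.886))), ('scene', (np.float64(0.4384), np.float64(-0.0804), np.float64(0.847))), ('side', (np.float64(0.4378), np.float64(-0.0803), np.float64(0.817))), ('w0', (np.float64(0.4374), np.float64(-0.0774), np.float64(0.904)))]
cover [('w1', (np.float64(0.5752), np.float64(-0.2154), np.float64(0.955))), ('scene', (np.float64(0.5771), np.float64(-0.2174), np.float64(0.895))), ('side', (np.float64(0.5751), np.float64(-0.2217), np.float64(0.701))), ('w0', 
[... 273 characters left out ...]
.319))), ('w0', (np.float64(0.5992), np.float64(0.284), np.float64(0.578)))]
die_large [('w1', (np.float64(0.4455), np.float64(0.1682), np.float64(0.923))), ('scene', (np.float64(0.4469), np.float64(0.1657), np.float64(0.888))), ('side', (np.float64(0.4454), np.float64(0.1654), np.float64(0.876))), ('w0', (np.float64(0.445), np.float64(0.1675), np.float64(0.912)))]
die_small [('w1', (np.float64(0.4407), np.float64(0.0513), np.float64(0.876))), ('scene', (np.float64(0.4413), np.float64(0.0487), np.float64(0.816))), ('side', (np.float64(0.441), np.float64(0.0488), np.float64(0.797))), ('w0', (np.float64(0.4409), np.float64(0.0513), np.float64(0.884)))]
[334.17618814 108.19048825]
289 63 9.1333
```

View pics/c0.png

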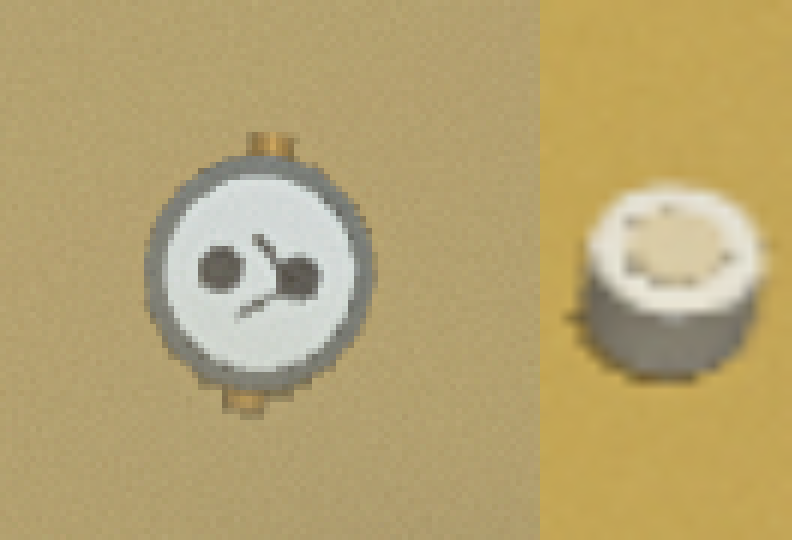

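Crop: holder is clean with its screws at (272,145) and (244,402), so its yaw is about -0.1. The right panel shows the white small die, not the orange one. The cameras agree within about 3 mm. Picking the holder now.

```bash
cat >> h.py <<'E'
def pick(x,y,z,yaw,opening,up=.12,pre=.10):
    r=R(yaw);arm.gripper_to(opening);arm.move_pose([x,y,pre],r)
    g=arm.move_linear([x,y,z],feed=.08,guard=8)
    zz=arm.current_position()[2];arm.gripper_to(0)
    o=arm.current_opening();arm.move_linear([x,y,up],feed=.15);arm.pause(.2)
    print("pick guard",g,"z",round(zz,4),"open",round(o,4),round(arm.current_opening(),4),"F",np.round(arm.current_wrist_force(),2),"t",arm.current_t())
def place(x,y,z,yaw,rel,up=.12,pre=None):
    r=R(yaw);pre=pre or z+.04;arm.move_pose([x,y,max(pre,z+.04)],r)
    arm.move_linear([x,y,z+.004],feed=.1);g=arm.move_linear([x,y,z-.003],feed=.02,guard=3)
    zz=arm.current_position()[2];arm.pause(.2);arm.gripper_to(rel);arm.move_linear([x,y,up+z],feed=.15)
    print("place guard",g,"z",round(zz,4),"t",arm.current_t())
E
python3 - <<'E'
from h import *
pick(.438,-.0783,.006,-.1,.062)
p=arm.get_image("wrist");cv2.imwrite("pics/g1.png",p["color"])
E
```

```text
pick guard False z 0.0066 open 0.0399 0.0399 F [-0.35 -0.88 -1.44] t 13.0167
```

View pics/g1.png

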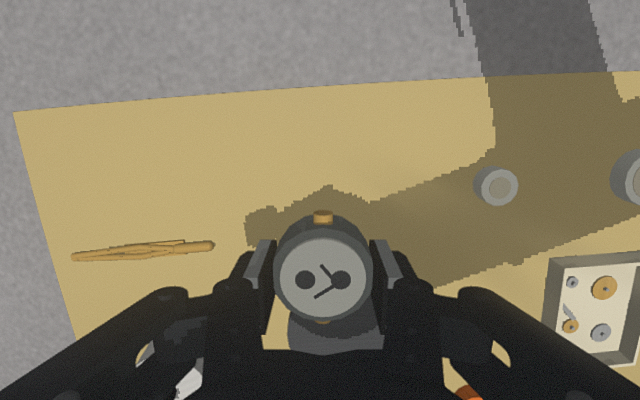

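```bash
python3 - <<'E'
from h import *
p=arm.get_image("wrist");pos=arm.current_position();print(pos)
g=p["color"][225:325,270:380];hsv=cv2.cvtColor(g,cv2.COLOR_BGR2GRAY)
m=(hsv>125).astype(np.uint8)
n,l,st,ce=cv2.connectedComponentsWithStats(m);print(st,ce)
print(at(p,(323,278),pos[2]-.003+.023-.001), at(p,(323,216),pos[2]+.009),at(p,(323,320),pos[2]+.009))
E
```

```text
[ 0.43775969 -0.07835322  0.11943821]
[[   0    0  110  100 6191]
 [   1   13    5    2    9]
 [  10   14   86   78 4395]
 [   0   70   20   30  405]] [[59.03892748 45.12243579]
 [ 3.         13.44444444]
 [52.42889647 52.20568828]
 [ 8.73580247 87.85679012]]
[ 0.4357387  -0.0761485   0.13843821] [ 0.41389456 -0.07396155  0.12843821] [ 0.46124076 -0.07868035  0.12843821]
```

```bash
python3 - <<'E'
from h import *
place(.5535,-.0714,.0066+.015,-.1,.062)
arm.move_pose([.49,-.09,.27],R(0))
for c in ["wrist","scene","side"]:
    p=arm.get_image(c)
    print(c,fit(p,"block",.5535,-.0714),[ (round(a["confidence"],2),np.round(at(p,a["uv"],.018),4)) for a in arm.pinpoint(p,"holder")[:2]])
    u=proj(p,(.5535,-.0714,.03)).astype(int);v=p["color"][u[1]-35:u[1]+35,u[0]-35:u[0]+35];g=cv2.cvtColor(v,cv2.COLOR_BGR2GRAY)
    m=cv2.morphologyEx((g>150).astype(np.uint8),cv2.MORPH_OPEN,np.ones((3,3)))
    m[:8]=0;m[-8:]=0;m[:,:8]=0;m[:,-8:]=0
    C=max(cv2.findContours(m,0,1)[0],key=cv2.contourArea);e=cv2.fitEllipse(cv2.convexHull(C))
    print("dial",at(p,np.array(e[0])+u-35,.041),e[1])
    cv2.imwrite(f"pics/b_{c}.png",v)
    if c!="side": globals().setdefault("I",[]).append(cv2.resize(v,(380,380)))
cv2.imwrite("pics/b.png",np.hstack(I))
E
```

```text
place guard True z 0.022 t 16.0333
wrist (np.float64(0.5523), np.float64(-0.0692), np.float64(0.924)) [(0.75, array([ 0.5552, -0.0675,  0.018 ]))]Traceback (most recent call last):
  File "<stdin>", line 10, in <module>
ValueError: max() iterable argument is empty
```

```bash
python3 - <<'E'
from h import *
I=[]
for c in ["wrist","scene","side"]:
    p=arm.get_image(c);u=proj(p,(.5535,-.0714,.035)).astype(int);v=p["color"][u[1]-35:u[1]+35,u[0]-35:u[0]+35];I.append(cv2.resize(v,(260,260)))
    g=cv2.cvtColor(v,cv2.COLOR_BGR2GRAY);w=g[18:52,18:52];_,m=cv2.threshold(w,0,1,cv2.THRESH_OTSU)
    C=max(cv2.findContours(m,0,1)[0],key=cv2.contourArea);e=cv2.fitEllipse(cv2.convexHull(C))
    b=fit(p,"block",.5535,-.0714)
    print(c,"block",b,"dial",at(p,np.array(e[0])+u-35+18,.041),e[1],[np.round(at(p,a["uv"],.018),4) for a in arm.pinpoint(p,"holder")[:1]],[np.round(at(p,a["uv"],.003),4) for a in arm.pinpoint(p,"block")[:1]])
cv2.imwrite("pics/b.png",np.hstack(I));print(arm.current_t())
E
```

```text
wrist block (np.float64(0.5533), np.float64(-0.0693), np.float64(0.926)) dial [ 0.55282392 -0.0696341   0.041     ] (29.227916717529297, 30.021421432495117) [array([ 0.5532, -0.0714,  0.018 ])] [array([ 0.5526, -0.0695,  0.003 ])]
scene block (np.float64(0.5538), np.float64(-0.0722), np.float64(0.923)) dial [ 0.55647152 -0.0708487   0.041     ] (13.163200378417969, 17.59157943725586) [array([ 0.5557, -0.0721,  0.018 ])] [array([ 0.5596, -0.0723,  0.003 ])]
side block (np.float64(0.5526), np.float64(-0.0732), np.float64(0.902)) dial [ 0.57685263 -0.10613355  0.041     ] (31.83409881591797, 34.94917297363281) [array([ 0.5463, -0.0666,  0.018 ])] [array([ 0.5485, -0.0671,  0.003 ])]
17.2167
```

View pics/b.png

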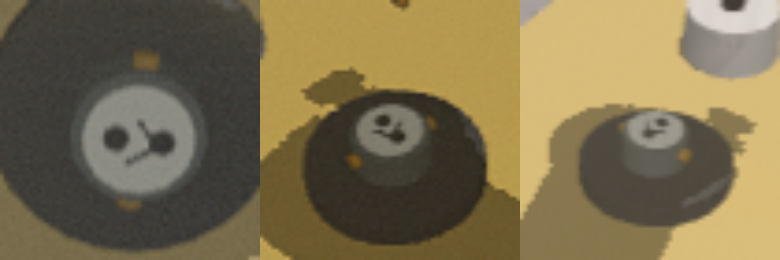

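The holder stands centred on the block, and block and dial agree within about 1 mm. Next is the cover.

```bash
python3 - <<'E'
from h import *
p=arm.get_image("wrist");print(fit(p,"cover",.576,-.216))
pick(.5758,-.2172,.0425,0,.04,up=.14,pre=.11)
p=arm.get_image("scene");q=arm.get_image("wrist");cv2.imwrite("pics/g2.png",np.hstack([cv2.resize(p["color"][80:240,150:350],(400,320)),cv2.resize(q["color"],(400,250),interpolation=cv2.INTER_AREA)[:, :] if 0 else cv2.resize(q["color"][:,64:576],(400,320))]))
E
```

```text
(np.float64(0.5776), np.float64(-0.2131), np.float64(0.848))
pick guard False z 0.0432 open 0.0139 0.0141 F [ 0.6   0.52 -0.87] t 20.8417
```

View pics/g2.png

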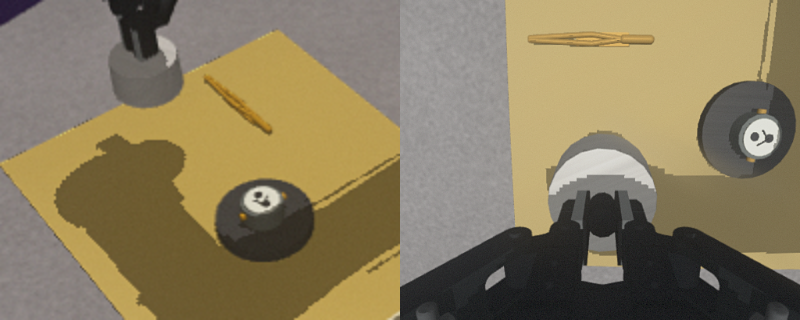

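```bash
python3 - <<'E'
from h import *
p=arm.get_image("wrist");t=arm.current_position();z0=t[2]-.0402
S=cv2.cvtColor(p["color"],cv2.COLOR_BGR2HSV)
for dx in(-.002,0,.002):
    m=sil(p,"cover",t[0]+dx,t[1]+.0022,z0);r=np.where(m.any(1))[0];c=np.where(m.any(0))[0];print(dx,r[0],r[-1],c[0],c[-1])
ext=arm.find_in(p,"cover");print([np.round(a["extent"]) for a in ext[:2]])
col=S[:,332,1];print(col[140:200:2])
v=p["color"].copy();cs,_=cv2.findContours(sil(p,"cover",t[0],t[1]+.0022,z0),0,1);cv2.drawContours(v,cs,-1,(0,0,255),1)
cv2.imwrite("pics/g3.png",cv2.resize(v[130:330,230:430],(600,600),interpolation=cv2.INTER_NEAREST))
E
```

```text
-0.002 165 315 252 394
0 169 319 252 394
0.002 173 323 253 394
[array([254., 165., 391., 316.])]
[94 93 94 93 92 95 94 91 92 92 93 88 81 87 42 22 24 22 24 21 14 13 19 12
  9 12  9  9 11 12]
```

View pics/g3.png

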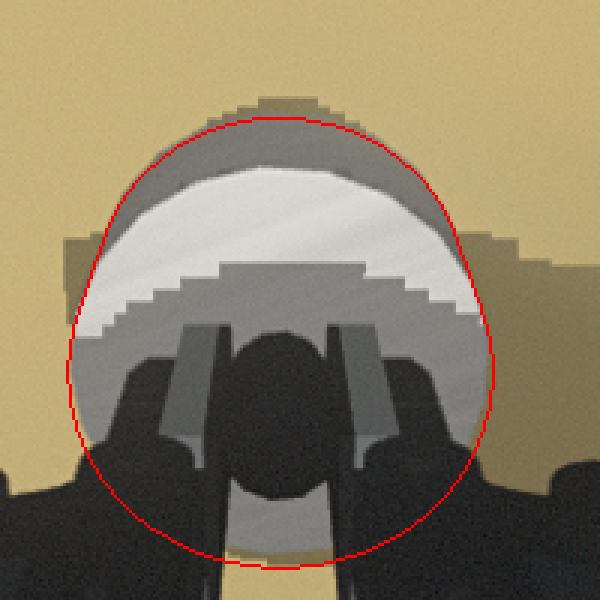

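The overlay fits: the cover hangs level, about 1 mm nearer the robot than the TCP. Placing with that correction.

```bash
python3 - <<'E'
from h import *
place(.5543,-.0714,.0432+.015,0,.04,up=.1,pre=.14)
arm.move_pose([.49,-.05,.27],R(0))
I=[]
for c in ["wrist","scene","side"]:
    p=arm.get_image(c)
    u=proj(p,(.5535,-.0714,.045)).astype(int)
    v=p["color"].copy();b=fit(p,"block",.5535,-.0714)
    cs,_=cv2.findContours(sil(p,"cover",b[0],b[1],.018),0,1);cv2.drawContours(v,cs,-1,(0,0,255),1)
    print(c,b);I.append(cv2.resize(v[u[1]-45:u[1]+45,u[0]-45:u[0]+45],(266,266),interpolation=cv2.INTER_NEAREST))
cv2.imwrite("pics/d.png",np.hstack(I))
G=dict(loupe=(.5995,.2805),die_large=(.4465,.166),die_small=(.441,.049))
arm.move_pose([.53,.22,.27],R(0));p=arm.get_image("wrist")
print([np.round(at(p,a["uv"],.003),4) for a in arm.pinpoint(p,"loupe")],[np.round(a["extent"]) for a in arm.find_in(p,"loupe")])
s=sil(p,"loupe",.5995,.2805,.003);r=np.where(s.any(1))[0];c=np.where(s.any(0))[0];print(c[0],r[0],c[-1],r[-1])
cv2.imwrite("pics/l.png",p["color"])
v=p["color"].copy();cs,_=cv2.findContours(s,0,1);cv2.drawContours(v,cs,-1,(0,0,255),1)
print(arm.current_t())
u=proj(p,(.5995,.2805,.02)).astype(int);J=cv2.resize(v[u[1]-40:u[1]+40,u[0]-40:u[0]+40],(266,266),interpolation=cv2.INTER_NEAREST)
cv2.imwrite("pics/d.png",np.hstack(I[:2]+[J]))
E
```

```text
place guard True z 0.0583 t 24.325
wrist (np.float64(0.5533), np.float64(-0.0697), np.float64(0.915))
scene (np.float64(0.5528), np.float64(-0.0747), np.float64(0.863))
side (np.float64(0.5566), np.float64(-0.0764), np.float64(0.824))
[array([0.6013, 0.2798, 0.003 ]), array([0.5596, 0.1393, 0.003 ])] [array([357., 203., 390., 237.])]
356 204 388 241
26.2667
```

View pics/d.png

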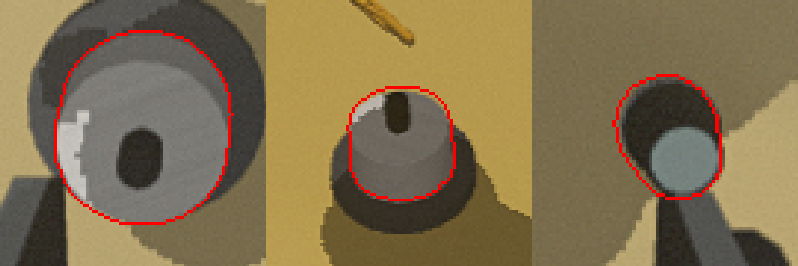

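Cover is down and centred on the block in both overlays. In the right panel the loupe fits the outline. Loupe next.

```bash
python3 - <<'E'
from h import *
pick(.5995,.280,.026,-.037,.05,up=.15,pre=.12)
z=.0266
p=arm.get_image("wrist");t=arm.current_position()
v=p["color"].copy();cs,_=cv2.findContours(sil(p,"loupe",t[0],t[1]+.0022,t[2]-.0236),0,1);cv2.drawContours(v,cs,-1,(0,0,255),1)
cv2.imwrite("pics/l2.png",cv2.resize(v[150:350,220:420],(500,500)))
E
```

```text
pick guard False z 0.0268 open 0.0248 0.0249 F [-1.06 -1.01 -0.86] t 30.1
```

View pics/l2.png

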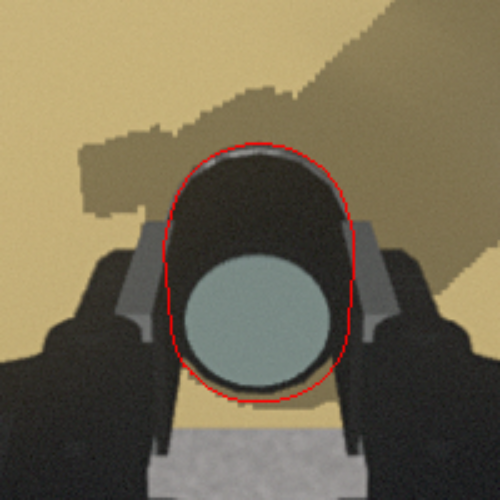

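```bash
python3 - <<'E'
from h import *
place(.6498,-.0750,.0268,-.037,.05,up=.12,pre=.15)
arm.move_pose([.50,.12,.27],R(0))
p=arm.get_image("wrist")
for n,g in dict(die_large=(.4465,.166),die_small=(.441,.049),tray=(.5605,.1405)).items(): print(n,fit(p,n,*g))
G=dict(tray=(.5605,.1395),loupe=(.6498,-.075))
I=[]
for c in ["scene","side"]:
    q=arm.get_image(c);print(c,fit(q,"tray",.5605,.1395),fit(q,"die_large",.4465,.166),fit(q,"loupe",.6498,-.075),[np.round(at(q,a["uv"],.003),4) for a in arm.pinpoint(q,"loupe")[:1]])
    v=q["color"].copy();cs,_=cv2.findContours(sil(q,"loupe",.6498,-.075,.003)|sil(q,"block",.5535,-.072,.003),0,1);cv2.drawContours(v,cs,-1,(0,0,255),1)
    u=proj(q,(.6,-.075,.02)).astype(int);I.append(cv2.resize(v[u[1]-60:u[1]+60,u[0]-60:u[0]+60],(400,400)))
cv2.imwrite("pics/e.png",np.hstack(I))
E
```

```text
place guard True z 0.0269 t 34.675
die_large (np.float64(0.4453), np.float64(0.1683), np.float64(0.92))
die_small (np.float64(0.4406), np.float64(0.0514), np.float64(0.882))
tray (np.float64(0.5607), np.float64(0.1415), np.float64(0.963))
scene (np.float64(0.5615), np.float64(0.1389), np.float64(0.952)) (np.float64(0.4466), np.float64(0.1653), np.float64(0.886)) (np.float64(0.6523), np.float64(-0.0752), np.float64(0.319)) [array([ 0.6438, -0.0685,  0.003 ])]
side (np.float64(0.5602), np.float64(0.1389), np.float64(0.943)) (np.float64(0.4452), np.float64(0.1655), np.float64(0.878)) (np.float64(0.6495), np.float64(-0.0751), np.float64(0.675)) [array([ 0.6506, -0.0671,  0.003 ])]
```

View pics/e.png

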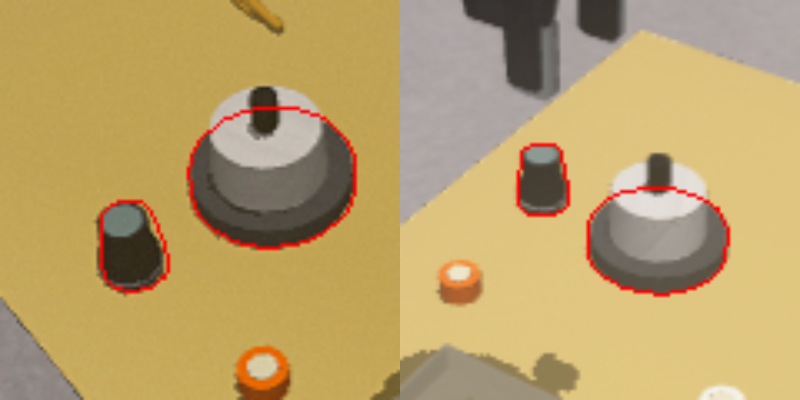

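Loupe stands where wanted, with the outline matching in both views. Now the dice. Each gets a squeeze along x first, then is picked along y, so it is centred both ways.

```bash
cat >> h.py <<'E'
def centre(x,y,z,op,yaw=np.pi/2):
    arm.gripper_to(op);arm.move_pose([x,y,.10],R(yaw));g=arm.move_linear([x,y,z],feed=.08,guard=8)
    arm.gripper_to(0);o=arm.current_opening();arm.gripper_to(op);arm.move_linear([x,y,.10],feed=.15);print("centre",g,round(o,4),arm.current_t())
E
python3 - <<'E'
from h import *
try:
    arm.ik([.446,.166,.006],R(np.pi/2)); s=1 if arm.ik([.446,.166,.006],R(np.pi/2)) is not None else -1
    print("s",s,arm.ik([.446,.166,.006],R(s*np.pi/2)))
    centre(.4458,.1660,.006,.058,s*np.pi/2)
except arm.IKError as e: print(e)
pick(.4458,.1660,.006,0,.058)
place(.557,.0338,.0066,0,.054,up=.15,pre=.12)
arm.move_pose([.48,.09,.27],R(0));p=arm.get_image("wrist")
print([fit(p,n,*g) for n,g in [("die_large",(.557,.035)),("block",(.5533,-.0694)),("tray",(.5607,.1413)),("die_small",(.4406,.0514))]])
for c in ["scene","side"]:
    q=arm.get_image(c);print(c,fit(q,"die_large",.557,.033),fit(q,"die_small",.441,.0488))
E
```

```text
s 1 [ 0.781958   -0.21006062 -0.5661211   0.         -1.21473584 -0.781958  ]
centre False 0.0392 40.25
pick guard False z 0.0066 open 0.0392 0.0395 F [-0.39  0.02 -0.05] t 44.6083
place guard True z 0.0071 t 48.525
[(np.float64(0.5558), np.float64(0.036), np.float64(0.882)), (np.float64(0.5548), np.float64(-0.0714), np.float64(0.927)), (np.float64(0.5608), np.float64(0.142), np.float64(0.913)), (np.float64(0.4409), np.float64(0.0515), np.float64(0.876))]
scene (np.float64(0.5576), np.float64(0.0327), np.float64(0.88)) (np.float64(0.4419), np.float64(0.0482), np.float64(0.818))
side (np.float64(0.5558), np.float64(0.0327), np.float64(0.826)) (np.float64(0.4414), np.float64(0.0487), np.float64(0.803))
```

The large die is midway within about 1 mm in all three cameras. Now the small one.

```bash
python3 - <<'E'
from h import *
centre(.4412,.0490,.006,.045)
pick(.4412,.0490,.006,0,.045)
place(.557,.0338,.0068+.016,0,.045,up=.15,pre=.14)
arm.move_pose([.42,.05,.27],R(0))
I=[]
for c in ["wrist","scene"]:
    q=arm.get_image(c);b=fit(q,"die_large",.557,.0338+(.0022 if c=="wrist" else -.001));v=q["color"].copy();cs,_=cv2.findContours(sil(q,"die_large",.557,.0335+(.0022 if c=="wrist" else -.001),.003)|sil(q,"die_small",.557,.0335+(.0022 if c=="wrist" else -.001),.019),0,1);cv2.drawContours(v,cs,-1,(0,0,255),1)
    u=proj(q,(.557,.033,.02)).astype(int)
    I.append(cv2.resize(v[u[1]-35:u[1]+35,u[0]-35:u[0]+35],(400,400),interpolation=cv2.INTER_NEAREST))
cv2.imwrite("pics/f.png",np.hstack(I))
q=arm.get_image("scene");cv2.imwrite("pics/f2.png",q["color"]);print(arm.current_t())
for n in ["tweezers","screwdriver"]: print(n,[np.round(a["uv"],1) for a in arm.pinpoint(q,n)[:1]],[np.round(a["extent"]) for a in arm.find_in(q,n)[:1]])
E
```

```text
centre False 0.0257 53.7417
pick guard False z 0.0066 open 0.0251 0.0253 F [ 0.56 -0.46 -0.54] t 58.1083
place guard True z 0.0229 t 61.925
62.7917
tweezers [array([269.1, 131.2])] [array([255., 120., 285., 147.])]
screwdriver [array([451.4, 299.1])] [array([442., 288., 487., 325.])]
```

View pics/f.png

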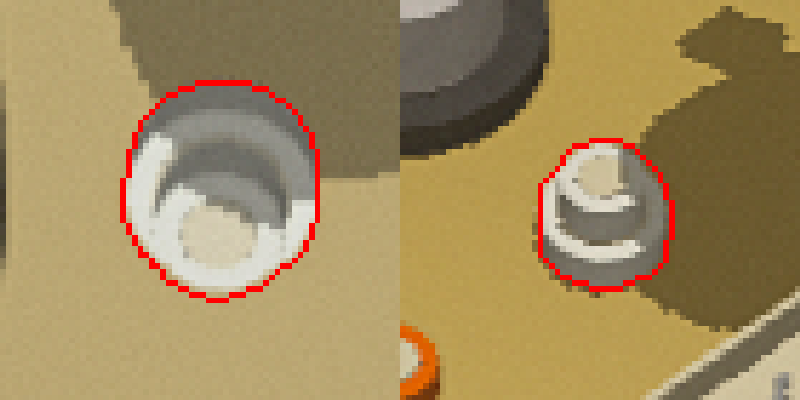

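View pics/f2.png

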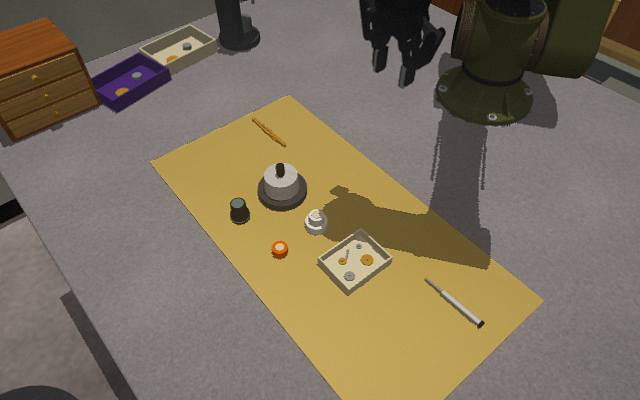

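The final picture shows everything in place. Cover on the block is at (281,187), loupe (238,210), stacked dice (316,221). The tweezers (269,131), screwdriver (454,302) and orange look-alike (280,249) have not moved.

```bash
python3 -c "
from cell import arm
print(arm.close_job())"
```

```text
the job is handed in; nothing more can be done
None
```

I set out the bench as asked and handed the job in at about 63 s: by the camera checks the pieces are within about 1–2 mm of where they should be, and the tweezers and screwdriver did not move; no verdict came back.

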